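Rack the frosted jar and bring it round to the front of the spice carousel

ROBOT

A 6-joint arm with a two-finger parallel gripper is mounted at the origin on the work surface. World frame = base frame: x ahead of the robot, y to its left, z up, the work surface at z = 0. Lengths are in m, angles in rad, forces in N, time in s.
With the tool pointing down it reaches from about 0.325 to 0.775 m from the base axis. Payload 9.3 kg.
Tool frame: the origin (TCP) lies at the very end of the fingers, on their centre line; the grasp point (between the pads) lies 19 mm behind it (bot.hold_point_z is the z of the grasp point in the tool frame, in m); z points along the fingers, y is the line along which they close (so a half turn about z gives the same grasp; the last joint's range is limited). The gripper opens to 85 mm and grips with 20 to 120 N. Pads are 22 mm wide; open, the fingers measure 114 mm over their backs; the gripper's body (76 mm by 85 mm) begins 54 mm behind the grasp point. The pads swing forward as they close: fully open they stand 13 mm farther back than shut.
Start: joints at [1, 0.259, 0.021, 1.334, 0, 1.418], TCP at [0.223, 0.503, 0.231] pointing down, gripper open.
Joint ranges: [-3.04, 3.04], [-0.91, 1.82], [-1.04, 1.36], [-1.92, 1.95], [-1.52, 1.45], [-3.14, 3.14]. Speed limits (rad/s): [2.22, 2.22, 2.79, 3.14, 3.14, 3.14].

INTERFACE

Orientations are given as [roll, pitch, yaw] about the fixed x, y, z axes, in that order (R = Rz(yaw) Ry(pitch) Rx(roll)).
In Python, from plant import sensors, vision, bot, finder gives the robot as it stands.
- The arm moves only by the tool apply_moves, never from a script. Its argument "plan" is a list of rows, each a list of 7 numbers: the shift along the tool's x, y, z in m, then the turn, a rotation vector about the tool's x, y, z in degrees, then the gripper's target within -1 to 1 (shut at 1, half-way at 0, fully open at -1). A call has 1 to 20 rows; each row shifts and turns the commanded pose from where the row before left it, along the tool's axes as they then stand; what a row does not reach is not made up. A row lasts 1/12 s, in which the tool goes at most 41.7 mm and 7.16 degrees, less where a joint would pass 70% of its speed; a pose out of reach is approached as far as the arm can. A call is refused whole if a number of a shift passes 0.0417 or a number of a turn 7.16, either way. A call with a gripper value outside its range is refused whole. The fingers move at their own pace and stop on an object; "squeeze" is the grip in N (left out, the last holds). Time passes only in rows, so rows that do not move let the fingers close. It gives the time, the measured TCP pose, the force, the opening and the grip force at its end, in the units of the state.
- sensors.get_state(): the state, without advancing time (a new reading comes with each control period).
- vision.snapshot(name): name is "scene" or "top"; returns the picture (420x560x3 uint8, red, green, blue); there is no depth.
- vision.camera_info(name): a dict with "fov_y" (degrees; the focal length in pixels is half the picture's height over the tangent of half this angle, whatever the lens; pixels are square), "cx", "cy" (the principal point, pixels), "rvec" (rotation vector, rad) and "tvec" (3), from world to camera coordinates, as OpenCV has them. Camera axes: x right, y down, z forward; pixel columns grow to the right and rows downward; lengths in m; the calibration is good to about 2 mm. A picture is of the moment at which its call begins. camera_info takes no time and is no camera call.
- bot.job_done(): hands the job in; it is judged then, once.
Trained networks look in the newest picture that a camera, given by its name, has taken for a name from the list of things; names that differ only in an ending like _2 or _b are one class to them, and where a whole thing is asked for, a point or a joint stands for the part that bears it (a point fixed in the world has none). Each returns a list of dicts, best first, with "score" (0 to 1); they miss things now and then, are a little off and sometimes report something else, mostly with a low value. They report only what shows in the picture. A call takes as long as a camera call.
- finder.boxes_of(camera, name): "at" ([column, row] in pixels, amid what is visible of it).
- finder.tip_of(camera, name): "at" ([column, row] in pixels: a listed point, or the origin of a listed thing).
The state is a dict: "time": time; "q": joint angles; "qd": joint speeds; "effort": joint torques, N m; "tool_pos": TCP position; "ee_rot": TCP orientation; "force": force on the tool from outside, world axes, zero at the start; "moment": the same for the moment, N m; "gripper_width": opening from 0.0 (shut) to 1.0 (fully open); "grasp_force": force on a finger pad.
Only numpy, scipy, OpenCV 4.12 (cv2) and the standard library are available. Lean on these libraries where they do the work, as an engineer would, in place of code of your own. Each camera call takes 0.05 s, during which the arm holds its last target. There are 200 camera calls.

TASK

The small frosted glass jar with the red twist cap belongs in the empty ring of the spice carousel: stand it upright in that ring, set down and not dropped, and turn the carousel by its centre handle, gently enough that no jar comes out of its ring, until this jar faces front, in line with the black knob on the drawer in the carousel's base. Finish while still gripping the handle, holding the carousel still there so that someone else can unscrew the cap with one hand. Leave the other jars standing in their rings and everything else on the counter where it is.

Things in the scene. Friction and masses are not known exactly. Their poses are not given: they have to be found in the camera images.
- jar_mid (a point): Centre (half-way up) of the frosted jar: whitish frosted glass, red ribbed twist cap, 92 mm tall, body 42 mm in diameter up to 64 mm above its foot, cap 38 mm in diameter from 71 mm up; 0.11 to 0.23 kg, loose. This point is 46 mm above its foot, z along its axis. It stands on the counter on the left or the right of the carousel. A good grip is on the body, 52 to 58 mm above its foot.
- frosted_jar: The same frosted jar; origin at the centre of its foot, z up its axis.
- base: Fixed square wooden base of the carousel, 250 x 250 mm, 40 mm high, with a shallow drawer whose black knob (22 mm in diameter, standing out 24 mm) sits in the middle of its front face. Origin on the counter under the carousel's axis; its -x axis points to the front (roughly towards the robot), x and y along its sides.
- front_spot (a point): Point fixed to the base, on the middle line of its front, 88 mm from the carousel's axis and level with the top of the turning disc: the place that the centre of the frosted jar's ring must be turned to. Axes as the base.
- carousel: Turning beech disc, 236 mm across, 12 mm thick, its top 59 mm above the counter; turns endlessly either way on a greased bearing (drag 0.05 N m, coasts only a little). On it, 88 mm from the axis and 72 degrees apart, five steel rings, 28 mm high, 46 mm inside, 52 mm outside; one is empty, four hold jars. Origin on the axis at the disc's underside; -x points to the empty ring.
- empty_ring (a point): Centre of the floor of the empty ring, on the disc's top, 59 mm above the counter; turns with the carousel, axes as carousel. The frosted jar's foot stands here when home, its jar_mid then 46 mm above it. The ring's rim is 28 mm above this point.
- handle: Handle fixed in the middle of the carousel: hub, 14 mm steel post and on top a dark wooden cross-bar 60 mm long, 16 mm thick and 24 mm high, its top 187 mm above the counter, higher than the jars (151 mm). It turns with the carousel. Origin on the axis on the disc's top, axes as carousel.
- handle_grip (a point): Centre of the handle's cross-bar, on the carousel's axis, 175 mm above the counter. The bar runs along this point's y; pinch it across x (16 mm) from above.
- jar_1: Another jar (amber glass, black cap, same size as the frosted one, 0.16 kg, loose) standing in one of the full rings; origin at its foot, z up. Stays in its ring.
- jar_2: Another jar (green glass, black cap, same size as the frosted one, 0.16 kg, loose) standing in one of the full rings; origin at its foot, z up. Stays in its ring.
- jar_3: Another jar (amber glass, black cap, same size as the frosted one, 0.16 kg, loose) standing in one of the full rings; origin at its foot, z up. Stays in its ring.
- jar_4: Another jar (green glass, black cap, same size as the frosted one, 0.16 kg, loose) standing in one of the full rings; origin at its foot, z up. Stays in its ring.
- shaker: Stainless cheese shaker, 50 mm in diameter, 94 mm tall, loose on the counter on the other side of the carousel from the frosted jar; origin at its foot. Not to be moved.
- mould: White plastic tortellini mould tray, 135 x 262 x 14 mm, on the right; origin under its centre. Not to be moved.
- fork: Stainless fork, 195 mm long, lying on the right along its x; origin under its middle. Not to be moved.
- mortar: White ceramic mortar, 128 mm in diameter, 85 mm high, with its pestle leaning in it up to about 140 mm, on the left; origin under its centre. Not to be moved.

How it is judged:
On the way, in this order (a step that is already met when the one before it is completed fails the run):
1. the frosted jar stands upright on the floor of the empty ring and has been let go (horizontal distance between jar_mid and empty_ring below 0.009 m and z of jar_mid in the frame of empty_ring between 0.042 and 0.05 m and angle between jar_mid's own z axis and vertical below 0.2 rad and contact force between the fingers and frosted_jar below 0.2 N), for 0.3 s.
2. the carousel is at rest with that jar in front and its handle is gripped (horizontal distance between empty_ring and front_spot below 0.012 m and angular speed of carousel below 0.08 rad/s and contact force between the fingers and handle above 4 N), for 0.3 s.
At the end, for the whole second after the job is handed in: Frosted jar upright (0.2 rad) on the empty ring's floor (9 mm off centre, 4 mm in height); that ring within 12 mm (8 degrees) of the front spot; carousel still (0.08 rad/s) with the fingers gripping its handle (over 4 N); the four other jars in their rings (all of step 2 and horizontal distance between jar_mid and empty_ring below 0.009 m and z of jar_mid in the frame of empty_ring between 0.042 and 0.05 m and angle between jar_mid's own z axis and vertical below 0.2 rad and not (z of jar_1 in the frame of carousel above 0.03 m) and not (angle between jar_1's own z axis and vertical above 0.3 rad) and not (z of jar_2 in the frame of carousel above 0.03 m) and not (angle between jar_2's own z axis and vertical above 0.3 rad) and not (z of jar_3 in the frame of carousel above 0.03 m) and not (angle between jar_3's own z axis and vertical above 0.3 rad) and not (z of jar_4 in the frame of carousel above 0.03 m) and not (angle between jar_4's own z axis and vertical above 0.3 rad)); the arm keeps its last pose, push and grip.
It fails at once if the frosted jar is dropped: loose from the fingers and moving faster than 0.5 m/s (contact force between the fingers and frosted_jar below 0.05 N and linear speed of frosted_jar above 0.5 m/s).
It fails at once if another jar leaves its ring or is tipped by more than 0.3 rad (z of any of jar_1, jar_2, jar_3, jar_4 in the frame of carousel above 0.03 m or angle between any of jar_1, jar_2, jar_3, jar_4's own z axis and vertical above 0.3 rad).
It fails at once if the shaker, mould tray, fork or mortar is moved by more than 15 mm (distance of any of shaker, mould, fork, mortar from where it was at the start of the episode above 0.015 m).
It also fails if it takes over 51 s, if anything falls off the work surface, if the arm or the gripper's body presses on something with over 40 N, if the wrist force passes 120 N, or if a joint passes its speed limit or range.

## Working session

There is one attempt and no reset: what is moved stays moved. The work goes in short steps, Python scripts to look and compute and a tool call to move; the robot and the scene stay as the last step left them, time stands still between calls to the robot, and variables do not carry over. Pictures are saved under pics/ and viewed, at most 10 in all, crops included, and the job is handed in when it is done.

Besides the shell and the picture viewer there is one more tool, called after "Request:" by a JSON object that holds its "fn" and its "kwargs". apply_moves: Moves the arm, as the interface text tells. Its arguments: {"type":"object","properties":{"plan":{"type":"array","items":{"type":"array","items":{"type":"number"}}},"squeeze":{"type":"number"}},"required":["plan"]}

```bash
mkdir -p pics
cat > h.py <<'E'
import numpy as np, cv2
from plant import sensors, vision, bot, finder
def cam(n):
    c=vision.camera_info(n); f=210/np.tan(np.radians(c["fov_y"])/2)
    K=np.array([[f,0,c["cx"]],[0,f,c["cy"]],[0,0,1.]]); return c,K,cv2.Rodrigues(np.array(c["rvec"],float))[0],np.array(c["tvec"],float).ravel()
def at_z(n,px,z):
    c,K,R,t=cam(n); d=R.T@np.linalg.solve(K,[px[0],px[1],1]); o=-R.T@t
    return o+d*(z-o[2])/d[2]
def proj(n,p):
    c,K,R,t=cam(n); q=K@(R@np.array(p,float)+t); return q[:2]/q[2]
E
python3 - <<'E'
from h import *
for n in("scene","top"):
    im=vision.snapshot(n); cv2.imwrite(f"pics/{n}0.png",im[:,:,::-1])
    c,K,R,t=cam(n); print(n,c,-R.T@t)
Z=dict(jar_mid=.046,empty_ring=.059,handle_grip=.175,front_spot=.059,base=0,shaker=0,mortar=0,jar_1=.059,frosted_jar=0)
for n in("top","scene"):
  for k,z in Z.items():
    for r in finder.tip_of(n,k)[:4]: print(n,k,round(r["score"],2),np.round(r["at"],1),np.round(at_z(n,r["at"],z),4)[:2])
s=sensors.get_state(); print(s)
E
```

```text
scene {'fov_y': 52.36286797595737, 'cx': 279.0838696805713, 'cy': 215.14583848009318, 'rvec': array([ 1.21791394,  2.45732288, -0.8157225 ]), 'tvec': array([ 0.33736966, -0.23122872,  1.68160502])} [1.15149668 0.45314992 1.20987231]
top {'fov_y': 47.578666109271936, 'cx': 277.70710623080436, 'cy': 207.2537298651686, 'rvec': array([ 2.08592771, -2.14413335,  0.17222599]), 'tvec': array([-0.01414786,  0.5343113 ,  1.38424134])} [ 0.27117122 -0.05598125  1.45778774]
top jar_mid 0.61 [258.9 205.7] [0.5407 0.0279]
top jar_mid 0.6 [162.9 225.6] [0.4884 0.3183]
top empty_ring 0.91 [236.9 187. ] [0.5977 0.0925]
top empty_ring 0.41 [376.5 222.8] [ 0.4765 -0.3197]
top handle_grip 0.78 [261.2 200.2] [0.5313 0.0136]
top handle_grip 0.46 [167.9 223.8] [0.4731 0.2704]
top front_spot 0.76 [266.1 236.4] [0.4453 0.0075]
top front_spot 0.74 [169.7 226.8] [0.4822 0.2944]
top base 0.47 [264.8 237.6] [0.449  0.0142]
top shaker 0.8 [373.4 226.2] [ 0.4748 -0.3207]
top shaker 0.51 [237.3 188.1] [0.6079 0.0975]
top mortar 0.91 [128.  175.6] [0.6593 0.4451]
top jar_1 0.81 [272.4 186.4] [ 0.5962 -0.0147]
top j
[... 812 characters left out ...]
.5] [0.5091 0.3203]
{'time': 1.0, 'q': array([1.00041776e+00, 2.58603190e-01, 2.15163550e-02, 1.33367945e+00,
       6.26489529e-06, 1.41821096e+00]), 'qd': array([-1.01343406e-03, -8.31934558e-05,  1.66470103e-03, -1.28148769e-03,
       -1.67780318e-03, -5.13794879e-04]), 'effort': array([ 5.14150224e-05, -5.55389965e+01,  3.44738781e+01,  1.47692899e-03,
       -1.81398000e-04, -2.41999811e-05]), 'tool_pos': array([0.22316183, 0.50270589, 0.23128344]), 'ee_rot': array([ 3.14156201e+00, -1.62551481e-06,  2.72379946e+00]), 'force': array([ 0.64156496, -0.7248631 ,  0.28543556]), 'moment': array([ 0.03992009, -0.02754248,  0.00559091]), 'grasp_force': 0.0, 'gripper_width': 1.000351495352292}
```

Run:
```python
import cv2
a=cv2.imread("pics/top0.png")[130:290,90:410]; b=cv2.imread("pics/scene0.png")[150:350,180:440]
cv2.imwrite("pics/t1.png",cv2.resize(a,(800,400),interpolation=cv2.INTER_CUBIC)); cv2.imwrite("pics/s1.png",cv2.resize(b,(780,600),interpolation=cv2.INTER_CUBIC))
```

```text
(no output)
```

View pics/t1.png

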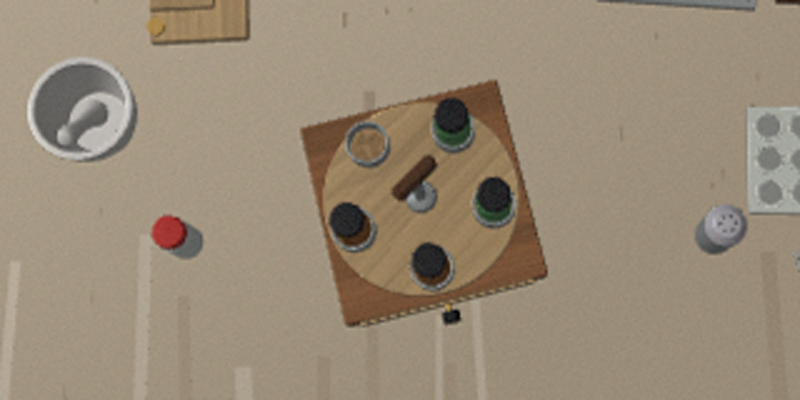

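View pics/s1.png

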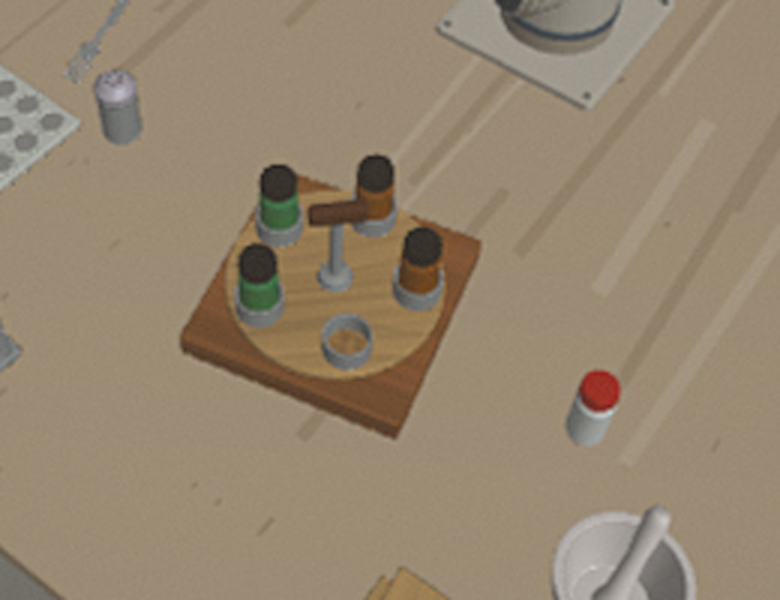

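```bash
cat > fit.py <<'E'
from h import *
from scipy.optimize import least_squares
def blobs(im,kind,amin=8):
    i=im.astype(int); r,g,b=i[...,0],i[...,1],i[...,2]
    m=(r>110)&(g<70)&(b<70) if kind=="red" else (i.max(2)<62)&(i.max(2)-i.min(2)<14)
    n,l,s,c=cv2.connectedComponentsWithStats(m.astype(np.uint8))
    return [(c[k],s[k,4]) for k in range(1,n) if s[k,4]>=amin]
def cap(n,x,y,z0,z1,r=.019):
    a=np.linspace(0,2*np.pi,40); P=np.array([proj(n,[x+r*np.cos(t),y+r*np.sin(t),z]) for t in a for z in(z0,z1)],np.float32)
    h=cv2.convexHull(P); M=cv2.moments(h); return np.array([M["m10"],M["m01"]])/M["m00"]
E
python3 - <<'E'
from fit import *
im={n:vision.snapshot(n) for n in("top","scene")}
red={n:max(blobs(im[n],"red"),key=lambda t:t[1]) for n in im}; print(red)
for ns in(["top"],["scene"],["top","scene"]):
    f=least_squares(lambda p:np.hstack([cap(n,*p,.071,.092)-red[n][0] for n in ns]),[.5,.32]); print("jar",ns,f.x,np.round(f.fun,2))
bl={n:[b for b in blobs(im[n],"blk") if 200<b[0][0]<340 and 150<b[0][1]<290] for n in im}; print(bl)
# black caps: assign nearest to predicted
def res(p,ns=("top","scene"),full=False):
    out=[]
    for n in ns:
        B=np.array([b[0] for b in bl[n]])
        for k in(1,2,3,4):
            a=p[2]+k*np.radians(72); q=cap(n,p[0]+.088*np.cos(a),p[1]+.088*np.sin(a),.130,.151)
            d=B-q; d=d[np.argmin((d**2).sum(1))]; out.append(d)
    return np.hstack(out)
for ns in(("top",),("scene",),("top","scene")):
    f=least_squares(lambda p:res(p,ns),[.532,.018,np.arctan2(.075,.063)],loss="soft_l1",diff_step=1e-3)
    x,y,a=f.x; print("axis",ns,x,y,np.degrees(a),"ring",x+.088*np.cos(a),y+.088*np.sin(a),np.round(res(f.x,ns),1))
c=[at_z("top",(90+u/2.5,130+v/2.5),.04)[:2] for u,v in((302,130),(497,81),(546,275),(346,325))]
c=np.array(c); print("base ctr",c.mean(0),[np.linalg.norm(c[i]-c[i-1]) for i in range(4)])
e=[c[3]-c[0],c[2]-c[1]]; print("front dir deg",[np.degrees(np.arctan2(v[1],v[0])) for v in e],[np.degrees(np.arctan2(v[1],v[0]))-90 for v in(c[3]-c[2],c[0]-c[1])])
print("knob",at_z("top",(90+451/2.5,130+316/2.5),.025))
E
```

```text
{'top': (array([156.8018018 , 222.25225225]), np.int32(111)), 'scene': (array([379.75609756, 279.60162602]), np.int32(123))}
jar ['top'] [0.49335379 0.32694359] [-0.  0.]Traceback (most recent call last):
  File "<stdin>", line 5, in <module>
    return func(*args, **kwargs)
    vector_fun = VectorFunction(
        fun_wrapped,
    ...<6 lines>...
        workers=workers
    )
    self.J, dct = approx_derivative(
                  ~~~~~~~~~~~~~~~~~^
        self.fun_wrapped, self.x, f0=self.f, **finite_diff_options
        ^^^^^^^^^^^^^^^^^^^^^^^^^^^^^^^^^^^^^^^^^^^^^^^^^^^^^^^^^^
    )
    ^
    J, _nfev = _dense_difference(fun_wrapped, x0, f0, h,
               ~~~~~~~~~~~~~~~~~^^^^^^^^^^^^^^^^^^^^^^^^
                             use_one_sided, method,
                             ^^^^^^^^^^^^^^^^^^^^^^
                             mf)
                             ^^^
    df = [f_eval - f0 for f_eval in f_evals]
                                    ^^^^^^^
    f = np.atleast_1d(self.fun(x, *self.args, **self.kwargs))
                      ~~~~~~~~^^^^^^^^^^^^^^^^^^^^^^^^^^^^^^
    return np.atleast_1d(self.fun(x))
                         ~~~~~~~~^^^
    return self.f(x, *self.args, **self.kwargs)
           ~~~~~~^^^^^^^^^^^^^^^^^^^^^^^^^^^^^^
  File "<stdin>", line 5, in <lambda>
  File "fit.py", line 9, in cap
    a=np.linspace(0,2*np.pi,40); P=np.array([proj(n,[x+r*np.cos(t),y+r*np.sin(t),z]) for t in a for z in(z0,z1)],np.float32)
                                             ~~~~^^^^^^^^^^^^^^^^^^^^^^^^^^^^^^^^^^^
  File "h.py", line 10, in proj
    c,K,R,t=cam(n); q=K@(R@np.array(p,float)+t); return q[:2]/q[2]
            ~~~^^^
  File "h.py", line 4, in cam
    c=vision.camera_info(n); f=210/np.tan(np.radians(c["fov_y"])/2)
ValueError: time passes only in moves, steps and waits
```

```bash
sed -i 's/^def cam(n):/import functools\n@functools.cache\ndef cam(n):/' h.py
cat > m.py <<'E'
from fit import *
im={n:vision.snapshot(n) for n in("top","scene")}
red={n:max(blobs(im[n],"red"),key=lambda t:t[1]) for n in im}; print(red)
for ns in(["top"],["scene"],["top","scene"]):
    f=least_squares(lambda p:np.hstack([cap(n,*p,.071,.092)-red[n][0] for n in ns]),[.5,.32],diff_step=1e-2); print("jar",ns,f.x,np.round(f.fun,2))
bl={n:[b for b in blobs(im[n],"blk") if 200<b[0][0]<340 and 150<b[0][1]<290] for n in im}; print(bl)
def res(p,ns=("top","scene")):
    out=[]
    for n in ns:
        B=np.array([b[0] for b in bl[n]])
        for k in(1,2,3,4):
            a=p[2]+k*np.radians(72); q=cap(n,p[0]+.088*np.cos(a),p[1]+.088*np.sin(a),.130,.151)
            d=B-q; d=d[np.argmin((d**2).sum(1))]; out.append(d)
    return np.hstack(out)
for ns in(("top",),("scene",),("top","scene")):
    f=least_squares(lambda p:res(p,ns),[.532,.018,np.arctan2(.075,.063)],loss="soft_l1",diff_step=1e-2)
    x,y,a=f.x; print("axis",ns,x,y,np.degrees(a),"ring",x+.088*np.cos(a),y+.088*np.sin(a),np.round(res(f.x,ns),1))
c=[at_z("top",(90+u/2.5,130+v/2.5),.04)[:2] for u,v in((302,130),(497,81),(546,275),(346,325))]
c=np.array(c); print("base ctr",c.mean(0),[np.linalg.norm(c[i]-c[i-1]) for i in range(4)])
print("front dir deg",[np.degrees(np.arctan2(v[1],v[0])) for v in(c[3]-c[0],c[2]-c[1])],[np.degrees(np.arctan2(v[1],v[0]))-90 for v in(c[3]-c[2],c[0]-c[1])])
print("knob",at_z("top",(90+451/2.5,130+316/2.5),.025))
E
python3 m.py
```

```text
{'top': (array([156.75438596, 222.34210526]), np.int32(114)), 'scene': (array([379.77868852, 279.54098361]), np.int32(122))}
jar ['top'] [0.4930907  0.32707799] [ 0. -0.]
jar ['scene'] [0.4909239  0.32450192] [ 0. -0.]
jar ['top', 'scene'] [0.49215704 0.32575673] [0.44 0.3  0.17 0.52]
{'top': [(array([270.30215827, 175.94244604]), np.int32(139)), (array([287.24822695, 207.56028369]), np.int32(141)), (array([228.4822695, 217.4893617]), np.int32(141)), (array([261.19858156, 233.66666667]), np.int32(141)), (array([270.34615385, 256.19230769]), np.int32(26))], 'scene': [(array([304.83809524, 207.24761905]), np.int32(105)), (array([272.12380952, 210.52380952]), np.int32(105)), (array([320.16513761, 231.55963303]), np.int32(109)), (array([265.33035714, 237.36607143]), np.int32(112))]}
axis ('top',) 0.5301161925712531 0.029359441951587847 44.036136252721484 ring 0.5933795279710334 0.09052929068521558 [ 0.1  0.  -0.1 -0.   0.   0.  -0.  -0. ]
axis ('scene',) 0.5303533541608622 0.028114503334711605 44.38357041231009 ring 0.5932446027127499 0.08966684574005533 [-0.1 -0.1  0.2 -0.  -0.1  0.1 -0.   0. ]
axis ('top', 'scene') 0.5302667427130772 0.028820389597922134 44.17396251800557 ring 0.5933827497925427 0.0901422425570823 [-0.2  0.  -0.3  0.  -0.2  0.1 -0.1  0.1 -0.3 -0.3 -0.1 -0.1 -0.3  0.
 -0.2  0. ]
base ctr [0.52717568 0.02811848] [np.float64(0.24576102629631996), np.float64(0.24710919531533326), np.float64(0.24698075845774173), np.float64(0.24556108273366703)]
front dir deg [np.float64(-167.63604387426878), np.float64(-167.99396648017634)] [np.float64(12.471576172539358), np.float64(12.752599727963641)]
knob [ 0.38875881 -0.00263696  0.025     ]
```

```bash
cat > d.py <<'E'
import sys
from h import *
from scipy.spatial.transform import Rotation as Ro
def delta(p,yaw,yaw_now=None):
    s=sensors.get_state(); R=Ro.from_euler("xyz",[np.pi,0,np.radians(yaw)]).as_matrix()
    print("t",s["time"],"tcp",np.round(s["tool_pos"],4),np.round(np.degrees(s["ee_rot"]),2),"F",np.round(s["force"],1),"w",s["gripper_width"],s["grasp_force"])
    print("shift at target yaw mm",np.round(1e3*R.T@(np.array(p)-s["tool_pos"]),1),"turn z",(Ro.from_euler("xyz",s["ee_rot"]).inv()*Ro.from_matrix(R)).as_rotvec(degrees=True).round(2))
if __name__=="__main__": a=[float(v) for v in sys.argv[1:]]; delta(a[:3],a[3])
E
python3 d.py .492 .326 .150 134.2; python3 -c "from plant import bot;print(bot.hold_point_z)"
```

```text
t 1.2 tcp [0.2232 0.5027 0.2313] [-180.      0.    156.06] F [-0.4  0.2  0.1] w 0.9994496857239668 0.0
shift at target yaw mm [-314.1   69.5   81.3] turn z [-0.    0.   21.86]
-0.0187
```

Request:
{"fn": "apply_moves", "kwargs": {"plan": [[0,0,0,0,0,5.465,-1],[0,0,0,0,0,5.465,-1],[0,0,0,0,0,5.465,-1],[0,0,0,0,0,5.465,-1],[-0.0224,0.005,0,0,0,0,-1],[-0.0224,0.005,0,0,0,0,-1],[-0.0224,0.005,0,0,0,0,-1],[-0.0224,0.005,0,0,0,0,-1],[-0.0224,0.005,0,0,0,0,-1],[-0.0224,0.005,0,0,0,0,-1],[-0.0224,0.005,0,0,0,0,-1],[-0.0224,0.005,0.0115,0,0,0,-1],[-0.0224,0.005,0.0115,0,0,0,-1],[-0.0224,0.005,0.0115,0,0,0,-1],[-0.0224,0.005,0.0115,0,0,0,-1],[-0.0224,0.005,0.0115,0,0,0,-1],[-0.0224,0.005,0.0115,0,0,0,-1],[-0.0229,0.0045,0.0123,0,0,0,-1],[0,0,0,0,0,0,-1],[0,0,0,0,0,0,-1]]}}

```text
time: 2.87
tool_pos: [0.4923, 0.3251, 0.1491]
ee_rot: [-3.14, -0.001, 2.34]
force: [-0.2, -0.1, 0.6]
gripper_width: 1.0
grasp_force: 0.0
```

```bash
python3 d.py .492 .326 .034 134.2
```

```text
t 2.8667 tcp [0.4923 0.3251 0.1491] [-1.7990e+02 -4.0000e-02  1.3409e+02] F [-0.2 -0.1  0.6] w 0.9998537664511578 0.0
shift at target yaw mm [  0.9   0.4 115.1] turn z [-0.1  -0.04 -0.11]
```

Request:
{"fn": "apply_moves", "kwargs": {"plan": [[0.0008,0.0004,0.015,0,0,0,-1],[0,0,0.015,0,0,0,-1],[0,0,0.015,0,0,0,-1],[0,0,0.015,0,0,0,-1],[0,0,0.015,0,0,0,-1],[0,0,0.015,0,0,0,-1],[0,0,0.015,0,0,0,-1],[0,0,0.01,0,0,0,-1],[0,0,0,0,0,0,-1],[0,0,0,0,0,0,-1],[0,0,0,0,0,0,0],[0,0,0,0,0,0,0.3],[0,0,0,0,0,0,0.6],[0,0,0,0,0,0,1],[0,0,0,0,0,0,1],[0,0,0,0,0,0,1],[0,0,0,0,0,0,1],[0,0,0,0,0,0,1]], "squeeze": 35}}

```text
time: 4.37
tool_pos: [0.492, 0.3269, 0.0358]
ee_rot: [3.141, 0.0, 2.342]
force: [-2.0, -1.4, 4.7]
gripper_width: 0.482
grasp_force: 34.9
```

```bash
python3 d.py .5934 .0901 .200 134.2
```

```text
t 4.3667 tcp [0.492  0.3269 0.0358] [1.7994e+02 2.0000e-02 1.3419e+02] F [-2.  -1.4  4.7] w 0.4820066506055227 34.927595152985305
shift at target yaw mm [-240.5  -92.3 -164.2] turn z [ 0.06  0.02 -0.01]
```

Request:
{"fn": "apply_moves", "kwargs": {"plan": [[0,0,-0.01,0,0,0,1],[0,0,-0.022,0,0,0,1],[0,0,-0.022,0,0,0,1],[0,0,-0.022,0,0,0,1],[0,0,-0.022,0,0,0,1],[0,0,-0.022,0,0,0,1],[-0.01,-0.004,-0.022,0,0,0,1],[-0.02,-0.008,-0.022,0,0,0,1],[-0.024,-0.0092,0,0,0,0,1],[-0.024,-0.0092,0,0,0,0,1],[-0.024,-0.0092,0,0,0,0,1],[-0.024,-0.0092,0,0,0,0,1],[-0.024,-0.0092,0,0,0,0,1],[-0.024,-0.0092,0,0,0,0,1],[-0.024,-0.0092,0,0,0,0,1],[-0.021,-0.008,0,0,0,0,1],[-0.0145,-0.005,0,0,0,0,1],[-0.007,-0.0029,0,0,0,0,1],[0,0,0,0,0,0,1],[0,0,0,0,0,0,1]]}}

```text
time: 6.03
tool_pos: [0.593, 0.0905, 0.199]
ee_rot: [3.142, -0.0, 2.342]
force: [-0.5, -0.4, -1.2]
gripper_width: 0.481
grasp_force: 35.8
```

```bash
python3 d.py .5934 .0901 .095 134.2
cat > v.py <<'E'
from fit import *
s=sensors.get_state(); off=float(__import__("sys").argv[1]); fz=s["tool_pos"][2]-off
for n in("top","scene"):
    im=vision.snapshot(n); b=max(blobs(im,"red"),key=lambda t:t[1])
    f=least_squares(lambda p:cap(n,*p,fz+.071,fz+.092)-b[0],[.59,.09],diff_step=1e-2); print(n,b,f.x,f.fun.round(2))
    cv2.imwrite(f"pics/{n}_{s['time']:.2f}.png",cv2.resize(im[130:330,180:400],(770,700))[:600,:,::-1])
E
python3 v.py .0358; ls pics
```

```text
t 6.0333 tcp [0.593  0.0905 0.199 ] [ 1.8000e+02 -3.0000e-02  1.3419e+02] F [-0.5 -0.4 -1.2] w 0.48050178421410095 35.75037142611109
shift at target yaw mm [-5.00e-01  1.00e-01  1.04e+02] turn z [ 0.   -0.03 -0.01]
s1.png
scene0.png
t1.png
top0.pngTraceback (most recent call last):
  File "v.py", line 4, in <module>
    im=vision.snapshot(n); b=max(blobs(im,"red"),key=lambda t:t[1])
                             ~~~^^^^^^^^^^^^^^^^^^^^^^^^^^^^^^^^^^^
ValueError: max() iterable argument is empty
```

```bash
sed -i 's/("top","scene")/("scene",)/' v.py; python3 v.py .0358; ls pics
```

```text
scene (array([ 66., 372.]), np.int32(49)) [ 1.20887276 -0.09603713] [ 0. -0.]
s1.png
scene0.png
scene_6.08.png
t1.png
top0.png
```

View pics/scene_6.08.png

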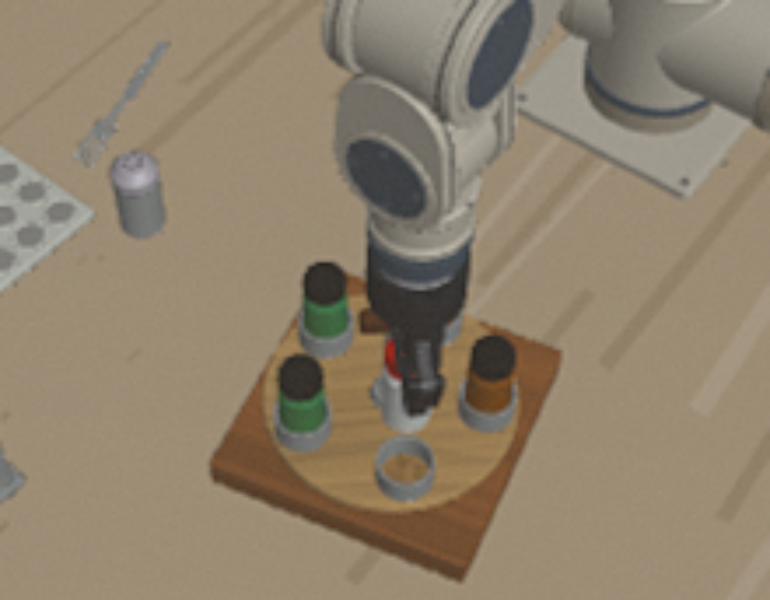

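Run:
```python
from fit import *
# ring: gray pixels (low saturation) near predicted location
for n,f0 in(("top","top0"),("scene","scene0")):
    im=cv2.imread(f"pics/{f0}.png").astype(int); u,v=np.round(proj(n,[.5933,.0901,.075])).astype(int)
    w=im[v-14:v+15,u-14:u+15]; m=((w.max(2)-w.min(2))<28).astype(np.uint8)
    k,l,s,c=cv2.connectedComponentsWithStats(m); j=1+np.argmax(s[1:,4])
    pts=np.argwhere(l==j)[:,::-1].astype(np.int32); h=cv2.convexHull(pts); M=cv2.moments(h); ce=np.array([M["m10"],M["m01"]])/M["m00"]+[u-14,v-14]
    g=least_squares(lambda p:cap(n,*p,.059,.087,.026)-ce,[.593,.09],diff_step=1e-2); print(n,ce,s[j],M["m00"],g.x)
im=vision.snapshot("scene").astype(int)
def sil(x,y,z0,z1,r):
    a=np.linspace(0,2*np.pi,80); return np.array([proj("scene",[x+r*np.cos(t),y+r*np.sin(t),z]) for t in a for z in(z0,z1)])
P=sil(.593,.0905,.1632,.1632+.064,.021); print("pred body box",P.min(0),P.max(0))
b=P.astype(int); u0,u1=b[:,0].min()-4,b[:,0].max()+4; v1=b[:,1].max()
for v in range(v1-12,v1+5): print(v,[int(im[v,u].min()) for u in range(u0,u1+1)],)
```

```text
top [236.6386612  187.31830601] [  5   6  18  18 120] 244.0 [0.59321599 0.0916702 ]
scene [295.16216216 263.28205128] [  6   5  17  19 171] 240.5 [0.59363425 0.0897895 ]
pred body box [289.15324688 228.82836179] [304.72134198 253.64474834]
241 [66, 92, 127, 116, 104, 96, 104, 114, 141, 128, 46, 40, 42, 49, 42, 56, 68, 74, 67, 55, 42, 50, 74, 82]
242 [74, 87, 118, 120, 101, 100, 110, 119, 129, 121, 67, 38, 37, 43, 41, 48, 62, 58, 53, 39, 40, 59, 82, 77]
243 [74, 77, 99, 119, 108, 100, 109, 118, 131, 124, 88, 46, 42, 43, 44, 50, 53, 50, 48, 43, 43, 65, 83, 77]
244 [81, 91, 94, 106, 107, 102, 111, 122, 133, 121, 76, 45, 37, 44, 49, 46, 47, 41, 44, 39, 45, 70, 80, 76]
245 [78, 95, 104, 101, 100, 100, 112, 121, 134, 120, 72, 53, 37, 49, 51, 51, 48, 48, 52, 44, 61, 82, 79, 83]
246 [77, 67, 76, 97, 98, 102, 112, 122, 131, 123, 87, 62, 38, 47, 49, 44, 57, 85, 84, 64, 76, 83, 82, 86]
247 [80, 80, 79, 79, 93, 103, 113, 120, 131, 130, 111, 73, 33, 41, 36, 37, 77, 123, 117, 76, 78, 82, 80, 79]
248 [82, 83, 77, 84, 94, 103, 113, 121, 128, 136, 135, 108, 58, 64, 73, 81, 107, 134, 105, 74, 78, 80, 
[... 299 characters left out ...]
, 157, 157, 154, 125, 95, 83, 80, 83, 83, 84, 87]
252 [81, 80, 80, 80, 79, 75, 88, 108, 127, 143, 155, 157, 158, 153, 146, 122, 72, 82, 83, 85, 82, 83, 83, 83]
253 [79, 84, 79, 80, 77, 78, 79, 78, 95, 127, 143, 148, 144, 124, 91, 75, 76, 79, 78, 80, 80, 79, 83, 80]
254 [80, 83, 79, 78, 79, 76, 77, 90, 98, 100, 96, 95, 90, 93, 83, 77, 75, 80, 82, 79, 77, 81, 82, 81]
255 [77, 78, 78, 73, 77, 92, 106, 118, 125, 126, 123, 117, 121, 121, 106, 95, 85, 77, 82, 81, 81, 81, 82, 83]
256 [75, 76, 74, 79, 94, 121, 125, 117, 116, 114, 112, 107, 102, 99, 99, 109, 106, 88, 79, 78, 82, 84, 83, 86]
257 [78, 71, 77, 91, 123, 121, 118, 119, 117, 113, 109, 106, 102, 98, 93, 90, 107, 106, 84, 79, 81, 82, 84, 87]
```

Run:
```python
from fit import *
def rows(x,y,z):
    a=np.linspace(0,2*np.pi,400); P=np.array([proj("scene",[x+.021*np.cos(t),y+.021*np.sin(t),z]) for t in a])
    out=[]
    for v in(250,251,252,253):
        q=P[abs(P[:,1]-v)<.15]; out.append((v,round(q[:,0].min(),1),round(q[:,0].max(),1)))
    return out,P[:,1].max()
for p in((.593,.0905),(.591,.0905),(.593,.0885)): print(p,rows(*p,.1632), proj("scene",[*p,.1632]))
```

```text
(0.593, 0.0905) ([(250, np.float64(289.8), np.float64(303.2)), (251, np.float64(290.4), np.float64(302.5)), (252, np.float64(291.4), np.float64(301.6)), (253, np.float64(293.0), np.float64(300.1))], np.float64(253.64530320081292)) [296.40950041 247.4371086 ]
(0.591, 0.0905) ([(250, np.float64(290.5), np.float64(303.3)), (251, np.float64(291.3), np.float64(302.5)), (252, np.float64(292.5), np.float64(301.4)), (253, np.float64(294.7), np.float64(299.2))], np.float64(253.17029147899024)) [296.81447882 246.97169131]
(0.593, 0.0885) ([(250, np.float64(289.5), np.float64(302.4)), (251, np.float64(290.2), np.float64(301.7)), (252, np.float64(291.4), np.float64(300.6)), (253, np.float64(293.4), np.float64(298.7))], np.float64(253.2838310748386)) [295.8497344  247.08294411]
```

Request:
{"fn": "apply_moves", "kwargs": {"plan": [[0.0004,0.0006,0.01,0,0,0,1],[0,0,0.015,0,0,0,1],[0,0,0.015,0,0,0,1],[0,0,0.015,0,0,0,1],[0,0,0.01,0,0,0,1],[0,0,0.005,0,0,0,1],[0,0,0.003,0,0,0,1],[0,0,0.002,0,0,0,1],[0,0,0.002,0,0,0,1],[0,0,0.002,0,0,0,1],[0,0,0,0,0,0,1],[0,0,0,0,0,0,1]]}}

```text
time: 7.18
tool_pos: [0.5935, 0.0908, 0.1202]
ee_rot: [3.141, 0.0, 2.342]
force: [-0.2, 1.0, -1.7]
gripper_width: 0.483
grasp_force: 35.8
```

Request:
{"fn": "apply_moves", "kwargs": {"plan": [[0,0,0.002,0,0,0,1],[0,0,0.002,0,0,0,1],[0,0,0.002,0,0,0,1],[0,0,0.002,0,0,0,1],[0,0,0.002,0,0,0,1],[0,0,0.002,0,0,0,1],[0,0,0,0,0,0,1]]}}

```text
time: 7.77
tool_pos: [0.5932, 0.0907, 0.1074]
ee_rot: [-3.141, -0.0, 2.342]
force: [0.7, 0.1, -1.0]
gripper_width: 0.478
grasp_force: 35.9
```

Run:
```python
from h import *
im=vision.snapshot("scene"); cv2.imwrite("pics/ins.png",cv2.resize(im[200:300,240:360],(720,600),interpolation=cv2.INTER_CUBIC)[:,:,::-1])
print(sensors.get_state()["moment"],sensors.get_state()["force"])
```

```text
[ 0.02513219  0.01023965 -0.03240918] [-0.53497199  0.46845338 -0.6178958 ]
```

View pics/ins.png

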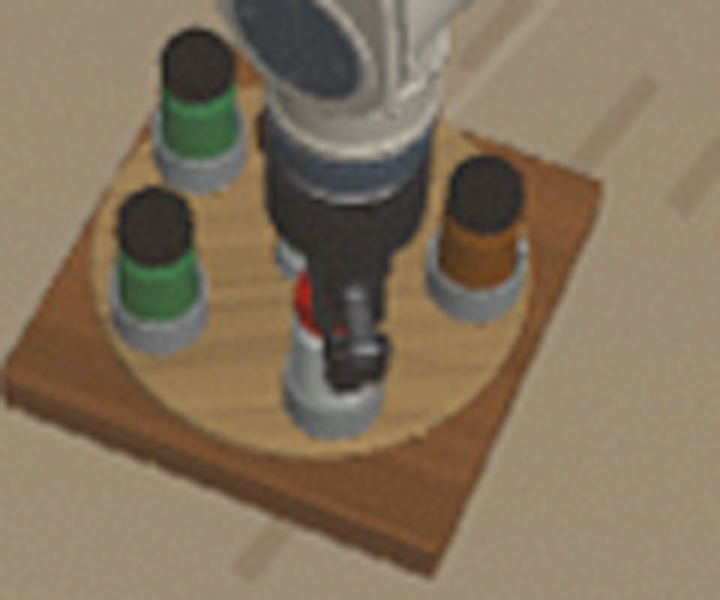

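Request:
{"fn": "apply_moves", "kwargs": {"plan": [[0,0,0.003,0,0,0,1],[0,0,0.003,0,0,0,1],[0,0,0.002,0,0,0,1],[0,0,0.0015,0,0,0,1],[0,0,0.001,0,0,0,1],[0,0,0.001,0,0,0,1],[0,0,0,0,0,0,1],[0,0,0,0,0,0,1]]}}

```text
time: 8.48
tool_pos: [0.5934, 0.0907, 0.0965]
ee_rot: [3.142, 0.0, 2.342]
force: [-0.4, 0.7, -1.8]
gripper_width: 0.483
grasp_force: 35.9
```

Request:
{"fn": "apply_moves", "kwargs": {"plan": [[0,0,0.001,0,0,0,1],[0,0,0.0005,0,0,0,1],[0,0,0.0005,0,0,0,1],[0,0,0,0,0,0,1],[0,0,0,0,0,0,1]]}}

```text
time: 8.9
tool_pos: [0.5935, 0.0907, 0.0949]
ee_rot: [3.141, 0.001, 2.342]
force: [-1.3, 0.2, 3.0]
gripper_width: 0.482
grasp_force: 36.2
```

Request:
{"fn": "apply_moves", "kwargs": {"plan": [[0,0,0,0,0,0,-0.1],[0,0,0,0,0,0,-0.2],[0,0,0,0,0,0,-0.3],[0,0,0,0,0,0,-0.4],[0,0,0,0,0,0,-0.4],[0,0,0,0,0,0,-0.4],[0,0,0,0,0,0,-0.4],[0,0,0,0,0,0,-0.4],[0,0,0,0,0,0,-0.4],[0,0,-0.01,0,0,0,-0.4],[0,0,-0.02,0,0,0,-0.4],[0,0,-0.02,0,0,0,-0.4],[0,0,-0.02,0,0,0,-0.4],[0,0,-0.02,0,0,0,-0.4],[0,0,-0.02,0,0,0,-0.4],[0,0,-0.01,0,0,0,-0.4],[0,0,0,0,0,0,-0.4]]}}

```text
time: 10.32
tool_pos: [0.5942, 0.0908, 0.2173]
ee_rot: [3.138, 0.003, 2.342]
force: [0.6, -0.0, -0.0]
gripper_width: 0.699
grasp_force: 0.0
```

```bash
python3 d.py .5303 .029 .215 134.2
python3 - <<'E'
from h import *
im=vision.snapshot("scene"); cv2.imwrite("pics/rel.png",cv2.resize(im[200:300,240:360],(720,600),interpolation=cv2.INTER_CUBIC)[:,:,::-1])
E
```

```text
t 10.3167 tcp [0.5942 0.0908 0.2173] [1.7982e+02 1.7000e-01 1.3420e+02] F [ 0.6 -0.  -0. ] w 0.6988531031917162 0.0
shift at target yaw mm [  0.3 -88.9   2.3] turn z [0.18 0.17 0.  ]
```

View pics/rel.png

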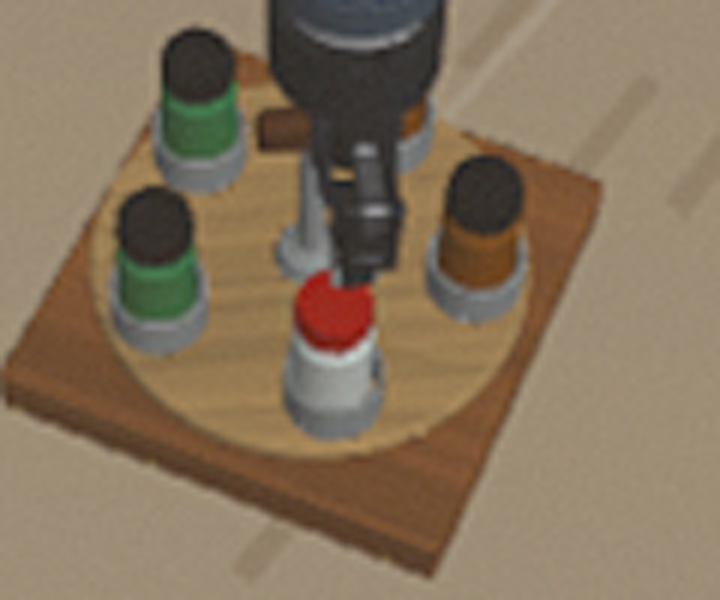

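Request:
{"fn": "apply_moves", "kwargs": {"plan": [[0,-0.0099,0,0,0,0,-0.4],[0,-0.02,0,0,0,0,-0.4],[0,-0.02,0,0,0,0,-0.4],[0,-0.02,0,0,0,0,-0.4],[0,-0.013,0,0,0,0,-0.4],[0,-0.006,0,0,0,0,-0.4],[0,0,0.01,0,0,0,-0.4],[0,0,0.015,0,0,0,-0.4],[0,0,0.015,0,0,0,-0.4],[0,0,0.01,0,0,0,-0.4],[0,0,0.005,0,0,0,-0.4],[0,0,0,0,0,0,-0.4],[0,0,0,0,0,0,-0.4]]}}

```text
time: 11.45
tool_pos: [0.5298, 0.029, 0.1594]
ee_rot: [-3.141, -0.0, 2.343]
force: [0.0, 0.2, -0.9]
gripper_width: 0.698
grasp_force: 0.0
```

```bash
python3 d.py .5303 .029 .159 134.2
python3 - <<'E'
from fit import *
im=vision.snapshot("scene"); b=max(blobs(im,"red"),key=lambda t:t[1])
f=least_squares(lambda p:cap("scene",*p,.130,.151)-b[0],[.59,.09],diff_step=1e-2); print(b,f.x)
for n in("top",):
    im=vision.snapshot(n); bb=[t for t in blobs(im,"red") if 200<t[0][0]<300]; print(bb)
E
```

```text
t 11.45 tcp [0.5298 0.029  0.1594] [-1.7999e+02 -2.0000e-02  1.3422e+02] F [ 0.   0.2 -0.9] w 0.6979050819302803 0.0
shift at target yaw mm [-0.3  0.3  0.4] turn z [-0.01 -0.02  0.02]
(array([295.2238806 , 251.14179104]), np.int32(134)) [0.59342323 0.08739156]
[]
```

Request:
{"fn": "apply_moves", "kwargs": {"plan": [[0,0,0,0,0,0,0],[0,0,0,0,0,0,0.3],[0,0,0,0,0,0,0.5],[0,0,0,0,0,0,0.6],[0,0,0,0,0,0,0.7],[0,0,0,0,0,0,0.8],[0,0,0,0,0,0,1],[0,0,0,0,0,0,1],[0,0,0,0,0,0,1],[0,0,0,0,0,0,1]], "squeeze": 35}}

```text
time: 12.38
tool_pos: [0.5307, 0.0297, 0.16]
ee_rot: [3.138, 0.001, 2.343]
force: [5.1, 5.6, -0.0]
gripper_width: 0.178
grasp_force: 35.9
```

Request:
{"fn": "apply_moves", "kwargs": {"plan": [[0,0.001,0,0,0,0,1],[0,0,0,0,0,-1,1],[0,0,0,0,0,-2,1],[0,0,0,0,0,-3,1],[0,0,0,0,0,-4,1],[0,0,0,0,0,-4,1],[0,0,0,0,0,-4,1],[0,0,0,0,0,-4,1],[0,0,0,0,0,-4,1],[0,0,0,0,0,-4,1],[0,0,0,0,0,-4,1],[0,0,0,0,0,-4,1],[0,0,0,0,0,-4,1],[0,0,0,0,0,-4,1],[0,0,0,0,0,-4,1],[0,0,0,0,0,-4,1],[0,0,0,0,0,-3,1],[0,0,0,0,0,-2,1],[0,0,0,0,0,-1,1],[0,0,0,0,0,0,1]]}}

```text
time: 14.05
tool_pos: [0.5307, 0.0294, 0.16]
ee_rot: [-3.141, 0.001, -2.892]
force: [-0.1, 0.8, 5.4]
gripper_width: 0.182
grasp_force: 36.6
```

Request:
{"fn": "apply_moves", "kwargs": {"plan": [[0,0,0,0,0,-1,1],[0,0,0,0,0,-2,1],[0,0,0,0,0,-3,1],[0,0,0,0,0,-4,1],[0,0,0,0,0,-4,1],[0,0,0,0,0,-4,1],[0,0,0,0,0,-4,1],[0,0,0,0,0,-4,1],[0,0,0,0,0,-4,1],[0,0,0,0,0,-4,1],[0,0,0,0,0,-4,1],[0,0,0,0,0,-4,1],[0,0,0,0,0,-4,1],[0,0,0,0,0,-4,1],[0,0,0,0,0,-4,1],[0,0,0,0,0,-3,1],[0,0,0,0,0,-2,1],[0,0,0,0,0,-1,1],[0,0,0,0,0,0,1]]}}

```text
time: 15.63
tool_pos: [0.5309, 0.0291, 0.16]
ee_rot: [-3.14, -0.0, -1.846]
force: [2.1, -0.9, 4.8]
gripper_width: 0.177
grasp_force: 36.6
```

Request:
{"fn": "apply_moves", "kwargs": {"plan": [[0,0,0,0,0,-1,1],[0,0,0,0,0,-2,1],[0,0,0,0,0,-3,1],[0,0,0,0,0,-4,1],[0,0,0,0,0,-4,1],[0,0,0,0,0,-4,1],[0,0,0,0,0,-4,1],[0,0,0,0,0,-3,1],[0,0,0,0,0,-2,1],[0,0,0,0,0,-1.2,1],[0,0,0,0,0,0,1],[0,0,0,0,0,0,1]]}}

```text
time: 16.63
tool_pos: [0.5311, 0.0291, 0.16]
ee_rot: [-3.14, -0.001, -1.355]
force: [2.5, -1.2, 4.9]
gripper_width: 0.179
grasp_force: 36.6
```

```bash
python3 d.py .5303 .029 .159 282.4
python3 - <<'E'
from fit import *
for n in("top","scene"):
    im=vision.snapshot(n); B=[t for t in blobs(im,"red",5) if 200<t[0][0]<340]
    for b in B:
        f=least_squares(lambda p:cap(n,*p,.130,.151)-b[0],[.45,.01],diff_step=1e-2,x_scale=.01); v=f.x-[.5303,.0288]; print(n,b,f.x,np.hypot(*v),np.degrees(np.arctan2(v[1],v[0]))%360)
    a=im[130:290,190:350] if n=="top" else im[170:290,230:350]
    cv2.imwrite(f"pics/fin_{n}.png",cv2.resize(a,(600,600),interpolation=cv2.INTER_CUBIC)[:,:,::-1])
E
```

```text
t 16.6333 tcp [0.5311 0.0291 0.16  ] [-1.7991e+02 -6.0000e-02 -7.7630e+01] F [ 2.5 -1.2  4.9] w 0.17852210518831368 36.57675325870514
shift at target yaw mm [-0.   0.8  1. ] turn z [-0.09 -0.06 -0.03]
top (array([266.54347826, 232.76086957]), np.int32(46)) [0.44517174 0.00227651] 0.08916454894469891 197.30551353759688
scene (array([304.75949367, 207.63291139]), np.int32(79)) [0.44435    0.01641974] 0.0868370505999222 188.19652532243228
```

View pics/fin_top.png

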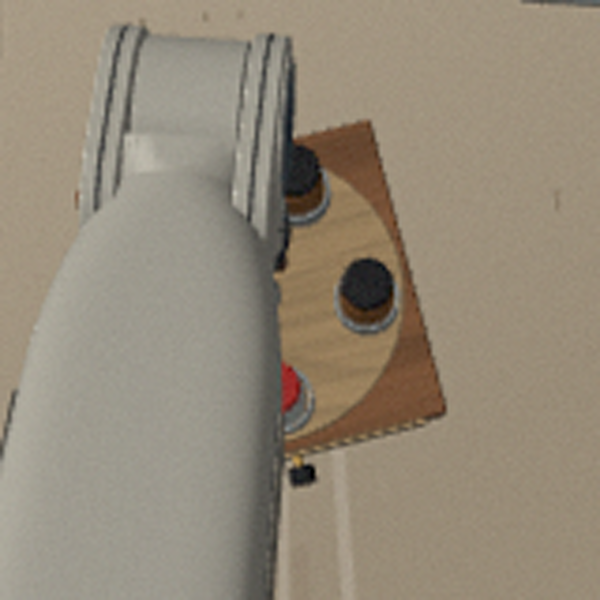

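View pics/fin_scene.png

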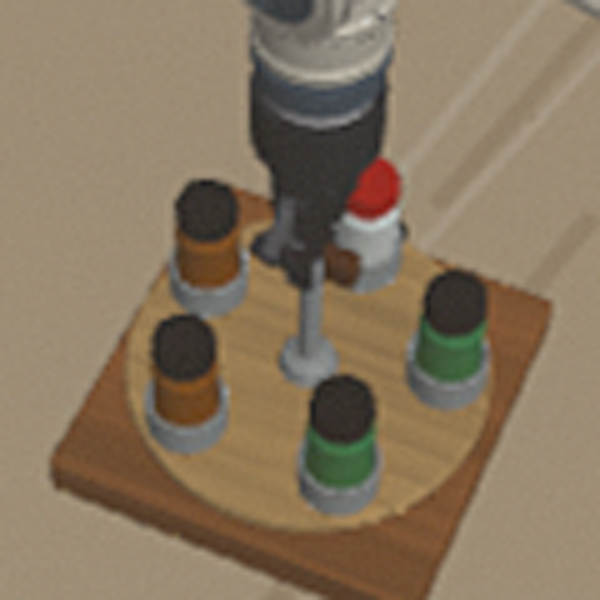

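Run:
```python
from fit import *
im=vision.snapshot("scene"); B=[t for t in blobs(im,"blk",40) if t[1]<150 and t[0][1]>200]; print([(t[0].round(1),t[1]) for t in B])
B=np.array([t[0] for t in B])
def res(p):
    o=[]
    for k in(1,2,3,4):
        a=p[2]+k*np.radians(72); d=B-cap("scene",p[0]+.088*np.cos(a),p[1]+.088*np.sin(a),.130,.151); o.append(d[np.argmin((d**2).sum(1))])
    return np.hstack(o)
f=least_squares(res,[.5303,.0285,np.radians(192)],diff_step=1e-3,loss="soft_l1"); print(f.x[:2],np.degrees(f.x[2]),res(f.x).round(1))
print(sensors.get_state()["qd"].round(3), sensors.get_state()["grasp_force"])
```

```text
[(array([270.9, 211.6]), np.int32(108)), (array([320.7, 230.2]), np.int32(118)), (array([266.3, 239. ]), np.int32(121)), (array([297.9, 251.3]), np.int32(124)), (array([166.9, 269.6]), np.int32(113))]
[0.53057354 0.02869354] 192.22192066358065 [-0.1 -0.  -0.   0.1 -0.1 -0.1  0.2  0. ]
[-0.002  0.001  0.001 -0.001  0.     0.   ] 36.574174761772156
```

Request:
{"fn": "apply_moves", "kwargs": {"plan": [[0,0,0,0,0,0,1],[0,0,0,0,0,0,1],[0,0,0,0,0,0,1],[0,0,0,0,0,0,1],[0,0,0,0,0,0,1]]}}

```text
time: 17.2
tool_pos: [0.5311, 0.0291, 0.16]
ee_rot: [-3.14, -0.001, -1.355]
force: [2.5, -1.7, 5.7]
gripper_width: 0.183
grasp_force: 36.6
```

```bash
python3 -c "
from plant import bot
print(bot.job_done())"
```

```text
the job is handed in; nothing more can be done
None
```

I handed the job in at about 17 s, with no verdict shown: the frosted jar stands in its ring, turned to within about half a degree of the front by my camera fit, and the gripper is holding the handle still at about 36 N with the other four jars in their rings.

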